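Open the push-and-turn cap of the cleaner jug

ROBOT

A 6-joint arm with a two-finger parallel gripper is mounted at the origin on the work surface. World frame = base frame: x ahead of the robot, y to its left, z up, the work surface at z = 0. Lengths are in m, angles in rad, forces in N, time in s.
With the tool pointing down it reaches from about 0.225 to 0.725 m from the base axis. Payload 3.1 kg.
Tool frame: the origin (TCP) lies on the centre line of the jaws, within the pads' length; the fingertips stand 25 mm ahead of it and the grasp point (between the pads) lies 6 mm ahead of it (manip.tip_extent is the distance from the TCP to the fingertips, in m); x points along the fingers, z is the direction in which the jaws open and shut, and the axes are right-handed (so a half turn about x gives the same grasp; the last joint's range is limited). The gripper opens to 85 mm and grips with 20 to 120 N. Pads are 22 mm wide; open, the fingers measure 114 mm over their backs; the gripper's body (76 mm by 85 mm) begins 54 mm behind the grasp point. The pads swing forward as they close: fully open they stand 13 mm farther back than shut.
Start: joints at [1.044, 0.048, 0.099, 1.622, 0, 1.443], TCP at [0.204, 0.484, 0.228] pointing down, gripper open.
Joint ranges: [-2.91, 2.91], [-0.99, 1.94], [-1.21, 1.42], [-2.12, 2.29], [-1.49, 1.47], [-3.14, 3.14]. Speed limits (rad/s): [2.79, 2.79, 3.14, 3.14, 3.14, 3.14].

INTERFACE

Orientations are given as a unit quaternion [w, x, y, z].
In Python, from cell import manip, vision gives the robot as it stands.
- The arm moves only by the tool send_rows, never from a script. Its argument "targets" is a list that holds one entry, the list of rows, each a list of 7 numbers: the shift along the world's x, y, z in mm, then the turn, a rotation vector about the world's x, y, z in rad, then the opening in per cent of the stroke, from 0 (shut) to 100 (fully open). A call has 1 to 8 rows; each row is the pose to reach, as a shift and turn from the pose commanded when the call began; what a row does not reach only later rows make up. A row lasts 1/12 s, in which the tool goes at most 41.7 mm and 7.16 degrees, less where a joint would pass 70% of its speed; a pose out of reach is approached as far as the arm can. A call with a gripper value outside its range is refused whole. The fingers move at their own pace and stop on an object; "grip_force" is the grip in N (left out, the last holds). Time passes only in rows, so rows that repeat a pose let the fingers close. It gives the time, the measured TCP pose, the force and the opening at its end, in the units of the state.
- manip.sense(): the state, without advancing time (a new reading comes with each control period).
- vision.camera(name): name is "scene" or "top"; returns a dict with "color" (400x640x3 uint8, red, green, blue), "camera_matrix" (3x3 intrinsics, pixels), "k1" (the pictures are not rectified: a ray, as slopes to the right and down, at radius r is drawn at 1 + k1 r^2 times it, then the intrinsics apply), "pose" (4x4, takes a point from camera to world coordinates). Camera axes: x right, y down, z forward; pixel columns grow to the right and rows downward; lengths in m; the calibration is good to about 2 mm. A picture is of the moment at which its call begins. There is no depth.
- manip.hand_in(): hands the job in, once; it reports no verdict.
The state is a dict: "t": time; "q": joint angles; "joint_vel": joint speeds; "tau": joint torques, N m; "position": TCP position; "eef_rot": TCP orientation; "ft_force": force on the tool from outside, world axes, zero at the start; "wrist_torque": the same for the moment, N m; "grip_width": finger opening in m.
Only numpy, scipy, OpenCV 4.12 (cv2) and the standard library are available. Lean on these libraries where they do the work, as an engineer would, in place of code of your own. Each camera call takes 0.05 s, during which the arm holds its last target.

TASK

Open the blue-labelled cleaner jug for the counter wash-down: push its orange child-resistant cap down firmly and, keeping it pressed, turn it anticlockwise (seen from above) to its stop, then lift it off and stand it upright, mouth down, in the red dish and let go. Feel for the bottom of the press and for the stop and never force the cap against the jug with more than 40 N, or the neck cracks; leave the other things on the counter where they are.

Things in the scene. Friction and masses are not known exactly. Their poses are not given: they have to be found in the camera images.
- cap: Orange child-resistant cap, about 60 g: ribbed round skirt 57 mm across, 28 mm high, under a 4 mm top disc that carries a grip bar. Origin on its axis at the skirt's underside, z up. At the start it is locked on the neck, its origin 184 mm above the jug's, its axes parallel to the jug's (within 0.05 rad of play). It has 1 to 1.5 mm of sideways play on the neck.
- cap_bar (a point): Middle of the upright grip bar on the cap, on the axis, 43 mm above the cap's origin: bar 18 mm thick (cap x), 48 mm long (cap y), from the disc at 32 mm to 55 mm above the cap's origin. Pinch it across the 18 mm. More than 40 N in all between cap and jug (push, spring and turning together) cracks the neck.
- cap_lugs (a point): Point on the axis 4.5 mm above the cap's origin, level with three lugs inside the skirt. To free them press the cap below hidden teeth, 3 to 13 mm deep (unlike on each jug, not visible); the press bottoms hard 1.5 mm past them, 4.5 to 14.5 mm down. A spring resists with 4 N plus 1 N per mm, so a push of 20 to 24 N always holds the cap at the bottom.
- neck_top (a point): Centre of the neck's rim, on the jug's axis 196 mm above its origin. The pressed cap turns anticlockwise seen from above to a firm hidden stop, 50 to 80 degrees from locked, unlike on each jug. At the stop and up to 8 degrees before it, the cap springs up when let up and lifts off, clear 30 mm higher; elsewhere it is held. Turning takes under 0.1 N m; the stop is felt at 0.12; 0.25 is too much.
- jug: The white square jug with the blue label, 100 mm (x) by 130 mm (y), shoulder 163 mm high, bolted down in a grey spill tray 124 by 154 by 22 mm. Origin at the centre of the underside on the counter, z up; the neck stands on the vertical axis through the origin. A small moulded handle on the shoulder at +y reaches 172 mm high.
- green_jug: A similar white jug with a green label and a plain round green screw cap without a grip bar, bolted down likewise, same sizes, top 204 mm high: not to be opened. Origin at the centre of its underside.
- dish: The red square dish for caps, fixed to the counter, 130 by 130 mm outside, walls 4 mm thick and 14 mm high, floor 4 mm thick. Origin at the centre of its underside.
- sauce: Amber glass bottle with red cap, loose, 60 mm across, 190 mm high; origin at the centre of its underside. Leave it.
- jar: Clear jar with red lid, loose, 72 mm across, 100 mm high; origin at the centre of its underside. Leave it.
- mug: White mug, loose, 80 mm across, 90 mm high; origin at the centre of its underside. Leave it.
- carton: Cardboard carton, loose, 70 by 100 by 60 mm; origin at the centre of its underside. Leave it.
- tin: Steel tin with paper label, loose, 66 mm across, 85 mm high; origin at the centre of its underside. Leave it.
Mind the look-alikes: they are no part of the job. Of the things shaped like the cap, the orange one is meant.

How it is judged:
On the way, in this order (a step that is already met when the one before it is completed fails the run):
1. the cap, still on the neck, has been turned at least 37 degrees from its locked position (angle between the x axis of cap and the x axis of jug, either way round above 0.65 rad and z of cap in the frame of jug below 0.19 m and horizontal distance between cap and jug below 0.006 m), for 0.05 s.
2. the cap is lifted off the neck (z of cap in the frame of jug above 0.215 m), for 0.1 s.
At the end, for the whole second after the job is handed in: The cap stands upright (within 0.1 rad), mouth down, flat on the floor of the red dish (origin 0 to 8 mm above the dish's underside, within 50 mm of its centre), released and at rest (z of cap in the frame of dish between 0 and 0.008 m and horizontal distance between cap and dish below 0.05 m and angle between cap's own z axis and vertical below 0.1 rad and linear speed of cap below 0.02 m/s); the robot touches nothing.
It fails at once if cap and jug forced together with more than 40 N (contact force between cap and jug above 40 N).
It fails at once if a bystander moved by more than 20 mm (distance of any of sauce, jar, mug, carton, tin from where it was at the start of the episode above 0.02 m).
It also fails if it takes over 67 s, if anything falls off the work surface, if the arm or the gripper's body presses on something with over 40 N, if the wrist force passes 120 N, or if a joint passes its speed limit or range.

## Working session

There is one attempt and no reset: what is moved stays moved. The work goes in short steps, Python scripts to look and compute and a tool call to move; the robot and the scene stay as the last step left them, time stands still between calls to the robot, and variables do not carry over. Pictures are saved under pics/ and viewed, and the job is handed in when it is done.

Besides the shell and the picture viewer there is one more tool, called after ">>>" by a JSON object that holds its "fn" and its "kwargs", one argument or row to a line. send_rows: Moves the arm, as the interface text tells. Its arguments: {"type":"object","properties":{"targets":{"type":"array"},"grip_force":{"type":"number"}},"required":["targets"]}

```bash
mkdir -p pics; ls; python3 - <<'E'
from cell import manip, vision
import cv2
s=manip.sense(); print(s, manip.tip_extent)
for n in("scene","top"):
    c=vision.camera(n); cv2.imwrite(f"pics/{n}0.png",c["color"][:,:,::-1]); print(n,c["camera_matrix"],c["k1"],c["pose"])
E
```

```text
pics
{'t': 0.0, 'q': array([ 1.04420088e+00,  4.87339452e-02,  9.75639871e-02,  1.62200010e+00,
       -8.57245554e-06,  1.44302427e+00]), 'joint_vel': array([ 0.00091333, -0.00028743,  0.00147751, -0.00068314, -0.00181625,
        0.00224993]), 'tau': array([ 1.79760773e-03, -3.38783455e+01,  3.20015395e+01,  2.02335685e-02,
        7.46077887e-06, -1.75433566e-06]), 'position': array([0.203556  , 0.48324623, 0.22630895]), 'eef_rot': array([ 0.58838626, -0.39141897,  0.58988891,  0.39067106]), 'ft_force': array([ 0.27304259, -0.60229816,  0.18591697]), 'wrist_torque': array([-0.02300471, -0.04510255, -0.01447375]), 'grip_width': 0.08534949172887046} 0.025
scene [[419.60146371   0.         322.91775363]
 [  0.         419.60146371 202.60454531]
 [  0.           0.           1.        ]] -0.030569503819988755 [[ 0.0921845   0.75628087 -0.64772005  1.23061452]
 [ 0.9956736  -0.077632    0.05106229 -0.06177597]
 [-0.01166637 -0.64962491 -0.76016536  0.94325442]
 [ 0.          0.          0.          1.        ]]
top [[517.23069316   0.         323.51469092]
 [  0.         517.23069316 197.05051375]
 [  0.           0.           1.        ]] 0.02584488671804758 [[-0.02612282 -0.97886931  0.20281144  0.25654612]
 [-0.99965259  0.02629118 -0.00186433  0.01158485]
 [-0.00350721 -0.20278968 -0.97921604  1.56008532]
 [ 0.          0.          0.          1.        ]]
```

View pics/scene0.png

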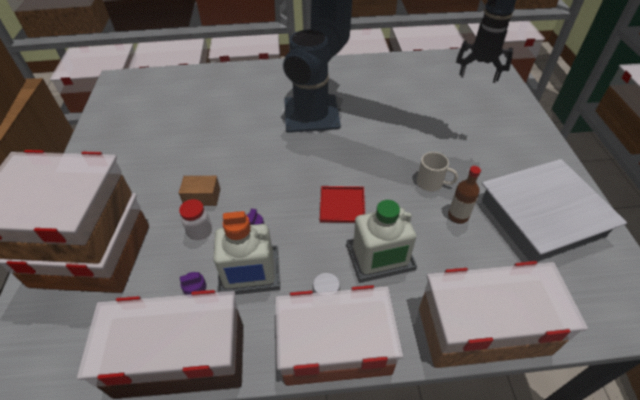

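View pics/top0.png

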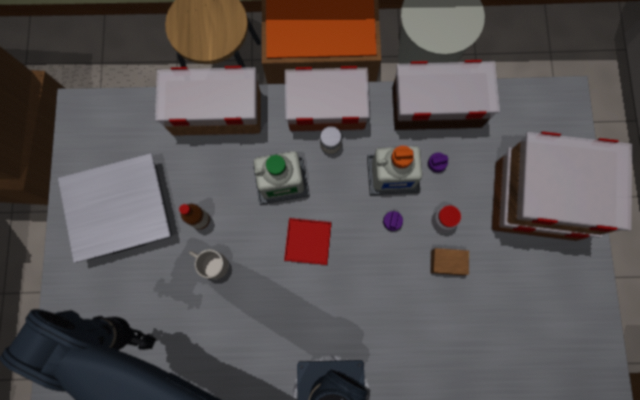

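The scene view shows the blue-labelled jug with its orange bar cap at (237,222), the green jug at (387,211) and the red dish at (342,203). The top view shows the orange cap at (402,157), the green cap at (276,165), the dish at (308,242), and purple caps at (438,162) and (393,220). The orange cap on the blue jug is the one meant, so I'll enlarge it to confirm.

```bash
python3 - <<'E'
import cv2
a=cv2.imread("pics/top0.png")[130:210,355:455]; cv2.imwrite("pics/tc.png",cv2.resize(a,None,fx=7,fy=7,interpolation=cv2.INTER_CUBIC))
a=cv2.imread("pics/scene0.png")[200:300,175:295]; cv2.imwrite("pics/sc.png",cv2.resize(a,None,fx=6,fy=6,interpolation=cv2.INTER_CUBIC))
a=cv2.imread("pics/top0.png")[210:275,275:345]; cv2.imwrite("pics/td.png",cv2.resize(a,None,fx=8,fy=8,interpolation=cv2.INTER_CUBIC))
E
```

```text
(no output)
```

View pics/tc.png

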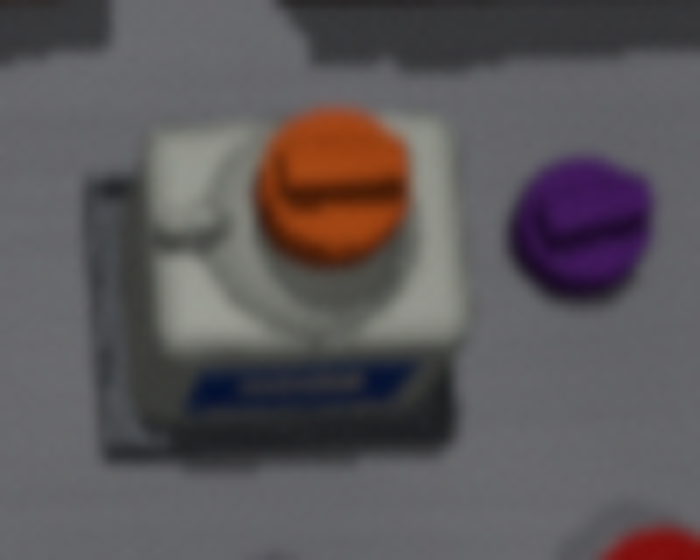

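View pics/sc.png

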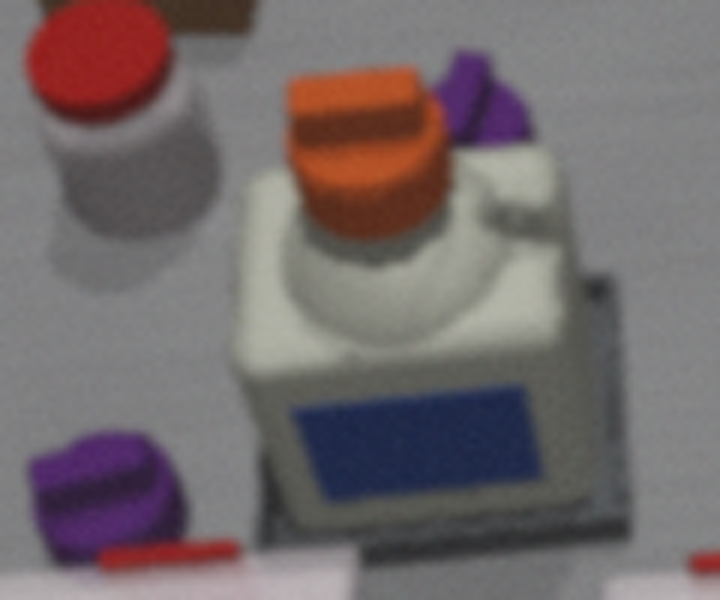

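View pics/td.png

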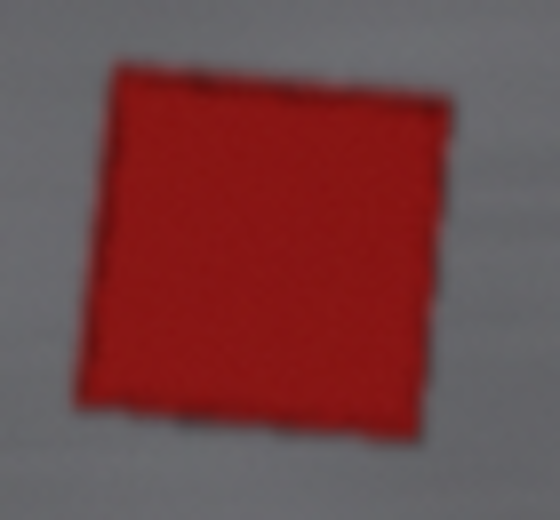

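```bash
cat > h.py <<'E'
import numpy as np, cv2
from scipy.optimize import minimize, least_squares
from cell import manip, vision
def proj(c,P):
    P=np.atleast_2d(P).astype(float); T=np.linalg.inv(c["pose"]); Q=P@T[:3,:3].T+T[:3,3]
    s=Q[:,:2]/Q[:,2:]; s=s*(1+c["k1"]*(s**2).sum(1,keepdims=True)); K=c["camera_matrix"]
    return s*[K[0,0],K[1,1]]+K[:2,2]
def at_z(c,px,z):
    px=np.atleast_2d(px)
    def f(X): 
        return (proj(c,np.c_[X.reshape(-1,2),np.full(len(px),z)])-px).ravel()
    return least_squares(f,np.tile([.4,0.],len(px))).x.reshape(-1,2)
def capmask(c,x,y,z,yaw,roi,S=8):
    a=np.linspace(0,2*np.pi,60); u0,v0,u1,v1=roi
    m=np.zeros(((v1-v0)*S,(u1-u0)*S),np.uint8)
    cy=np.vstack([np.c_[28.5e-3*np.cos(a),28.5e-3*np.sin(a),0*a+h] for h in(0,.032)])
    bx=np.array([[i*.009,j*.024,k] for i in(-1,1) for j in(-1,1) for k in(.032,.055)])
    R=np.array([[np.cos(yaw),-np.sin(yaw),0],[np.sin(yaw),np.cos(yaw),0],[0,0,1]])
    for p in(cy,bx):
        q=proj(c,p@R.T+[x,y,z]); q=(q-[u0,v0]+.5)*S
        cv2.fillConvexPoly(m,cv2.convexHull(q.astype(np.float32)).astype(np.int32),1)
    return cv2.resize(m.astype(np.float32),(u1-u0,v1-v0),interpolation=cv2.INTER_AREA)
def orange(c,roi):
    u0,v0,u1,v1=roi; im=c["color"][v0:v1,u0:u1]
    hsv=cv2.cvtColor(im,cv2.COLOR_RGB2HSV); big=cv2.inRange(hsv,(4,140,70),(16,255,255))
    return (big>0).astype(np.float32)
def fit(cs,rois,x0,z=None):
    ms=[orange(c,r) for c,r in zip(cs,rois)]
    def f(p):
        return sum(((capmask(c,p[0],p[1],z,p[2],r)-m)**2).sum() for c,m,r in zip(cs,ms,rois))
    best=None
    for yaw in(-.2,0,.2):
        r=minimize(f,[x0[0],x0[1],x0[2]+yaw],method="Nelder-Mead",options=dict(initial_simplex=np.array([x0[:2]+[x0[2]+yaw]]*4)+np.vstack([np.zeros(3),np.diag([.01,.01,.1])])))
        if best is None or r.fun<best.fun: best=r
    return best.x,best.fun,[m.sum() for m in ms]
E
python3 - <<'E'
from h import *
S=vision.camera("scene");T=vision.camera("top")
d=at_z(T,[[275+115/8,210+62/8],[275+452/8,210+95/8],[275+420/8,210+438/8],[275+75/8,210+408/8]],.014); print(d,d.mean(0),[np.linalg.norm(d[i]-d[i-1]) for i in range(4)])
x0=at_z(T,[[402,158]],.21)[0]; print(x0)
rs=(200,200,270,250); rt=(380,138,425,175)
for cs,rr in(([S,T],[rs,rt]),([S],[rs]),([T],[rt])): print(fit(cs,rr,[x0[0],x0[1],0.],.184))
print("bar yaw edges")
e=at_z(T,[[355+292/7,130+190/7],[355+406/7,130+176/7]],.239);print(e,np.arctan2(*(e[0]-e[1])[::-1]))
e=at_z(S,[[175+292/6,200+115/6],[175+420/6,200+105/6],[175+292/6,200+82/6],[175+418/6,200+70/6]],.239);print(e)
# shoulder corners (crop): top: bottom edge
e=at_z(T,[[355+165/7,130+352/7],[355+463/7,130+340/7],[355+455/7,130+120/7],[355+152/7,130+132/7]],.163);print(e)
g=at_z(T,[[276,165]],.204);print("green",g)
E
```

```text
[[ 0.51555954  0.11364343]
 [ 0.49952701 -0.01348196]
 [ 0.37113659  0.00217152]
 [ 0.38563232  0.13014076]] [0.44296387 0.05811844] [np.float64(0.13097038893705262), np.float64(0.12813238020853243), np.float64(0.12934113856436474), np.float64(0.12878763040572816)]
[ 0.63828514 -0.20598593]
(array([ 0.64523171, -0.20902882, -0.14565486]), np.float64(115.14404296875), [np.float32(601.0), np.float32(374.0)])
(array([ 0.64244335, -0.21096625,  0.23056143]), np.float64(66.842041015625), [np.float32(601.0)])
(array([ 0.64515773, -0.20770401, -0.23480054]), np.float64(31.546142578125), [np.float32(374.0)])
bar yaw edges
[[ 0.63282345 -0.18747999]
 [ 0.63711668 -0.23082479]] 1.6695226009203545
[[ 0.65534929 -0.2307932 ]
 [ 0.65538695 -0.18511159]
 [ 0.63998446 -0.23172204]
 [ 0.63897536 -0.18629157]]
[[ 0.58929776 -0.14505009]
 [ 0.59097149 -0.2632093 ]
 [ 0.68176811 -0.2657938 ]
 [ 0.68015113 -0.14413726]]
green [[0.62961851 0.13551266]]
```

```bash
python3 - <<'E'
from h import *
from scipy.spatial.transform import Rotation as R
s=manip.sense();w=s["eef_rot"];M=R.from_quat([w[1],w[2],w[3],w[0]]).as_matrix();print(M.round(3),s["position"])
S=vision.camera("scene");T=vision.camera("top")
for n,c,r in(("s",S,(200,200,270,250)),("t",T,(380,138,425,175))):
    im=c["color"][r[1]:r[3],r[0]:r[2],::-1].copy()
    big=cv2.resize(im,None,fx=8,fy=8,interpolation=cv2.INTER_CUBIC)
    for yaw,col in((0.02,(255,0,0)),):
        m=capmask(c,.645,-.2085,.184,yaw,r); mm=(cv2.resize(m,None,fx=8,fy=8)>.5).astype(np.uint8)
        cs,_=cv2.findContours(mm,0,1); cv2.drawContours(big,cs,-1,col,1)
        b=np.array([[i*.009,j*.024,.055] for i,j in((-1,-1),(-1,1),(1,1),(1,-1))]);cy,sy=np.cos(yaw),np.sin(yaw)
        b=np.c_[b[:,0]*cy-b[:,1]*sy+.645,b[:,0]*sy+b[:,1]*cy-.2085,b[:,2]+.184]
        q=((proj(c,b)-[r[0],r[1]]+.5)*8).astype(np.int32); cv2.polylines(big,[q],True,(0,255,0),1)
    cv2.imwrite(f"pics/ov_{n}.png",big)
E
```

```text
[[-0.001 -0.922  0.388]
 [-0.001  0.388  0.922]
 [-1.     0.    -0.002]] [0.20368214 0.48345243 0.22673077]
```

View pics/ov_s.png

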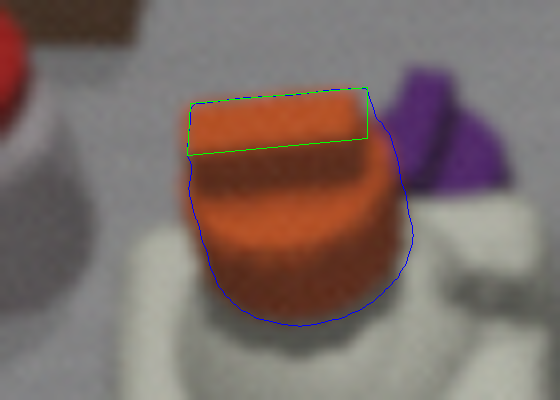

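View pics/ov_t.png

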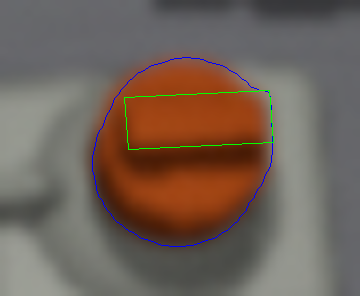

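>>> {"fn": "send_rows", "kwargs": {
  "targets": [
    [[0, 0, 80, 0, 0, 0, 100], [0, 0, 80, 0, 0, 0, 100], [150, -230, 80, 0, 0, -0.6, 100], [150, -230, 80, 0, 0, -0.6, 100], [150, -230, 80, 0, 0, -0.6, 100], [150, -230, 80, 0, 0, -0.6, 100], [150, -230, 80, 0, 0, -0.6, 100], [150, -230, 80, 0, 0, -0.6, 100]]
  ]
}}

```text
t: 0.97
position: [0.341, 0.2728, 0.3077]
eef_rot: [0.679, -0.198, 0.678, 0.199]
ft_force: [0.7, 0.5, -0.7]
grip_width: 0.0852
```

>>> {"fn": "send_rows", "kwargs": {
  "targets": [
    [[287, -461, 0, 0, 0, -0.55, 100], [287, -461, 0, 0, 0, -0.55, 100], [287, -461, 0, 0, 0, -0.55, 100], [287, -461, 0, 0, 0, -0.55, 100], [287, -461, 0, 0, 0, -0.55, 100], [287, -461, 0, 0, 0, -0.55, 100], [287, -461, 0, 0, 0, -0.55, 100], [287, -461, 0, 0, 0, -0.55, 100]]
  ]
}}

```text
t: 1.63
position: [0.5173, -0.0106, 0.3076]
eef_rot: [0.707, -0.008, 0.707, 0.008]
ft_force: [1.2, -0.1, 0.2]
grip_width: 0.0851
```

>>> {"fn": "send_rows", "kwargs": {
  "targets": [
    [[115, -180, 0, 0, 0, 0, 100], [115, -180, 0, 0, 0, 0, 100], [115, -180, 0, 0, 0, 0, 100], [115, -180, 0, 0, 0, 0, 100], [115, -180, 0, 0, 0, 0, 100], [115, -180, 0, 0, 0, 0, 100]]
  ]
}}

```text
t: 2.13
position: [0.6341, -0.1954, 0.3005]
eef_rot: [0.705, -0.006, 0.709, 0.006]
ft_force: [-1.5, 0.6, -3.3]
grip_width: 0.0855
```

```bash
cat > st.py <<'E'
from h import *
from scipy.spatial.transform import Rotation as R
s=manip.sense();w=s["eef_rot"];M=R.from_quat([w[1],w[2],w[3],w[0]]).as_matrix()
print("t",round(s["t"],2),"p",s["position"].round(4),"x",M[:,0].round(3),"zang",round(float(np.arctan2(M[1,2],M[0,2])),3),"q",s["q"].round(3),"F",s["ft_force"].round(2),"T",s["wrist_torque"].round(3),"g",round(float(s["grip_width"]),4))
E
python3 st.py
```

```text
t 2.13 p [ 0.6341 -0.1954  0.3005] x [-0.006 -0.    -1.   ] zang 0.016 q [-0.399  0.503  0.8    1.873 -0.003  1.156] F [-1.49  0.63 -3.31] T [-0.002 -0.016 -0.024] g 0.0855
```

>>> {"fn": "send_rows", "kwargs": {
  "targets": [
    [[0, 0, 0, 0, 0, 0, 100], [0, 0, 0, 0, 0, 0, 100], [0, 0, 0, 0, 0, 0, 100]]
  ]
}}

```text
t: 2.38
position: [0.6312, -0.1874, 0.3087]
eef_rot: [0.707, -0.008, 0.707, 0.008]
ft_force: [0.3, 0.7, 0.1]
grip_width: 0.0852
```

```bash
python3 st.py
```

```text
t 2.38 p [ 0.6312 -0.1874  0.3087] x [ 0.001  0.    -1.   ] zang 0.023 q [-0.391  0.485  0.793  1.877  0.     1.157] F [0.29 0.67 0.13] T [0.073 0.025 0.006] g 0.0852
```

>>> {"fn": "send_rows", "kwargs": {
  "targets": [
    [[13, -20, 0, 0, 0, 0, 100], [13, -20, 0, 0, 0, 0, 100], [13, -20, -30, 0, 0, 0, 100], [13, -20, -30, 0, 0, 0, 100], [13, -20, -30, 0, 0, 0, 100]]
  ]
}}

```text
t: 2.8
position: [0.6424, -0.2063, 0.2752]
eef_rot: [0.705, -0.007, 0.709, 0.009]
ft_force: [-0.3, -0.7, -0.3]
grip_width: 0.0854
```

```bash
python3 st.py; python3 - <<'E'
from h import *
o=[]
for n,(u0,v0,u1,v1) in(("scene",(170,140,300,260)),("top",(350,110,470,220))):
    c=vision.camera(n);o.append(cv2.resize(c["color"][v0:v1,u0:u1,::-1],(400,390),interpolation=cv2.INTER_CUBIC))
cv2.imwrite("pics/a1.png",np.hstack(o))
E
```

```text
t 2.8 p [ 0.6424 -0.2063  0.2752] x [-0.006  0.003 -1.   ] zang 0.024 q [-0.41   0.516  0.765  1.827  0.     1.137] F [-0.32 -0.66 -0.34] T [-0.04  -0.018 -0.001] g 0.0854
```

View pics/a1.png

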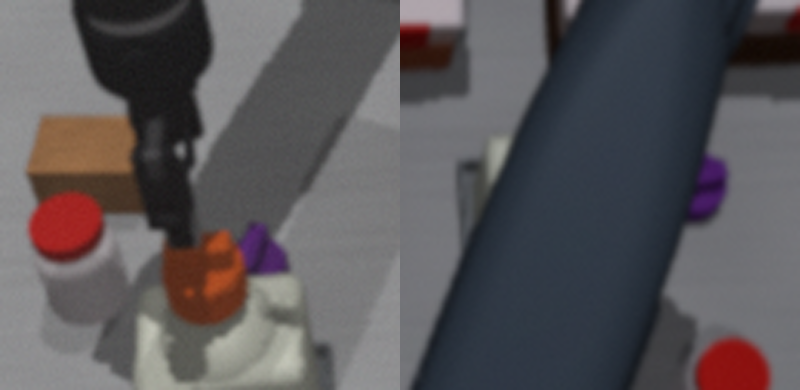

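```bash
python3 - <<'E'
from h import *
c=vision.camera("scene")
for P in([.692,-.206,.263],[.692,-.217,.263],[.692,-.195,.263],[.6424,-.2063,.275],[.644,-.208,.239]): 
    q=proj(c,P)[0]; print(P,q,(q-[170,140])*[400/130,390/120])
E
```

```text
[0.692, -0.206, 0.263] [232.49128977 224.9348745 ] [192.28089159 276.03834211]
[0.692, -0.217, 0.263] [227.10143455 225.36238253] [175.69672168 277.42774323]
[0.692, -0.195, 0.263] [237.87690115 224.50754686] [208.85200354 274.64952729]
[0.6424, -0.2063, 0.275] [232.46012686 202.83220991] [192.18500571 204.20468222]
[0.644, -0.208, 0.239] [234.55196531 214.23922661] [198.62143174 241.27748649]
```

```bash
python3 - <<'E'
from h import *
c=vision.camera("scene");u0,v0,u1,v1=205,170,265,245
o=cv2.resize(c["color"][v0:v1,u0:u1,::-1],None,fx=8,fy=8,interpolation=cv2.INTER_CUBIC)
o=cv2.convertScaleAbs(o,alpha=1.6,beta=20)
cv2.imwrite("pics/a2.png",o)
E
```

```text
(no output)
```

View pics/a2.png

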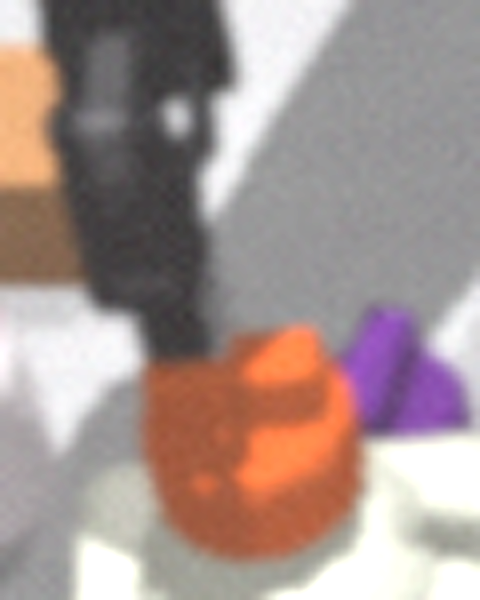

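```bash
python3 - <<'E'
from h import *
c=vision.camera("scene")
for x in(.592,.6424,.692):
  for y in(-.217,-.195):
    print(x,y,[((proj(c,[x,y,z])[0]-[205,170]+.5)*8).round(0).tolist() for z in(.25,.263,.275,.3,.35,.4)])
s=manip.sense();print(s["position"],s["q"])
E
python3 st.py
```

```text
0.592 -0.217 [[209.0, 191.0], [201.0, 159.0], [193.0, 130.0], [176.0, 66.0], [140.0, -70.0], [100.0, -218.0]]
0.592 -0.195 [[289.0, 185.0], [281.0, 153.0], [274.0, 124.0], [259.0, 60.0], [226.0, -76.0], [191.0, -224.0]]
0.6424 -0.217 [[200.0, 330.0], [191.0, 299.0], [183.0, 270.0], [165.0, 207.0], [127.0, 72.0], [85.0, -76.0]]
0.6424 -0.195 [[282.0, 324.0], [274.0, 293.0], [267.0, 263.0], [251.0, 200.0], [216.0, 65.0], [179.0, -82.0]]
0.692 -0.217 [[190.0, 477.0], [181.0, 447.0], [172.0, 418.0], [153.0, 356.0], [113.0, 223.0], [68.0, 77.0]]
0.692 -0.195 [[275.0, 471.0], [267.0, 440.0], [259.0, 411.0], [242.0, 349.0], [206.0, 216.0], [166.0, 69.0]]
[ 0.64594395 -0.20874461  0.28211398] [-4.11282198e-01  5.15745033e-01  7.79124867e-01  1.82635773e+00
  4.63312893e-06  1.13701891e+00]
t 3.05 p [ 0.6459 -0.2087  0.2821] x [ 0.007 -0.003 -1.   ] zang 0.023 q [-0.411  0.516  0.779  1.826  0.     1.137] F [ 0.41 -0.92 -0.46] T [-0.043 -0.021  0.012] g 0.0854
```

```bash
python3 - <<'E'
from h import *
c=vision.camera("scene");p=np.array([.2037,.4834,.2267]);z=np.array([.388,.922,0])
for k in(-.057,-.0425,0,.0425,.057):
    print(k,[proj(c,p+k*z+[0,0,-h])[0].round(1).tolist() for h in(-.05,0,.012,.025)])
a=cv2.imread("pics/scene0.png")[20:100,440:530];cv2.imwrite("pics/a3.png",cv2.convertScaleAbs(cv2.resize(a,None,fx=7,fy=7,interpolation=cv2.INTER_CUBIC),alpha=1.8,beta=20))
E
```

```text
-0.057 [[461.1, 65.5], [457.2, 80.4], [456.3, 83.8], [455.3, 87.5]]
-0.0425 [[466.2, 66.3], [462.1, 81.2], [461.2, 84.6], [460.2, 88.3]]
0 [[481.2, 68.6], [476.7, 83.6], [475.6, 87.0], [474.5, 90.7]]
0.0425 [[496.4, 71.1], [491.4, 86.0], [490.2, 89.5], [489.0, 93.2]]
0.057 [[501.6, 71.9], [496.4, 86.9], [495.2, 90.3], [493.9, 94.0]]
```

View pics/a3.png

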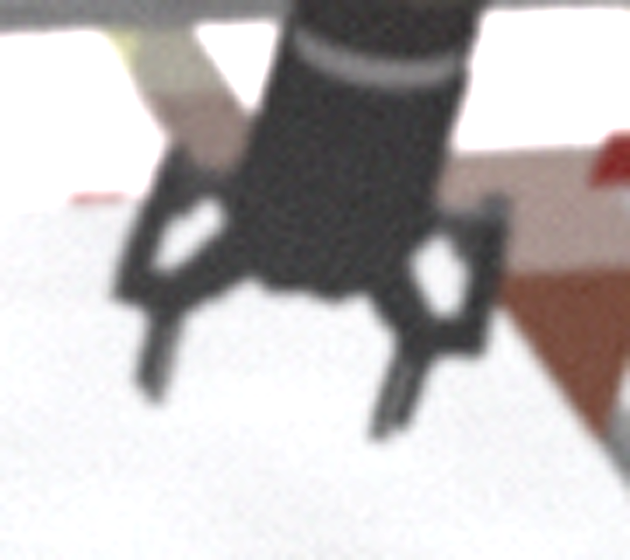

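```bash
python3 - <<'E'
from h import *
c=vision.camera("top");p=np.array([.2037,.4834,.2267]);z=np.array([.388,.922,0])
for k in(-.057,-.0425,0,.0425,.057):
    print(k,[((proj(c,p+k*z+[0,0,-h])[0]-[70,305])*7).round(1).tolist() for h in(-.05,-.013,0,.012,.025)])
a=cv2.imread("pics/top0.png")[305:380,70:180];cv2.imwrite("pics/a4.png",cv2.convertScaleAbs(cv2.resize(a,None,fx=7,fy=7,interpolation=cv2.INTER_CUBIC),alpha=2.2,beta=20))
E
```

```text
-0.057 [[564.6, 255.0], [599.5, 247.5], [611.3, 245.0], [622.0, 242.7], [633.3, 240.3]]
-0.0425 [[525.9, 239.1], [561.9, 232.1], [574.1, 229.7], [585.1, 227.5], [596.8, 225.3]]
0 [[412.9, 192.7], [452.1, 187.0], [465.3, 185.1], [477.3, 183.3], [490.1, 181.5]]
0.0425 [[300.4, 146.6], [342.7, 142.2], [357.0, 140.7], [369.9, 139.3], [383.7, 137.9]]
0.057 [[262.1, 130.9], [305.4, 126.9], [320.1, 125.6], [333.4, 124.4], [347.5, 123.1]]
```

View pics/a4.png

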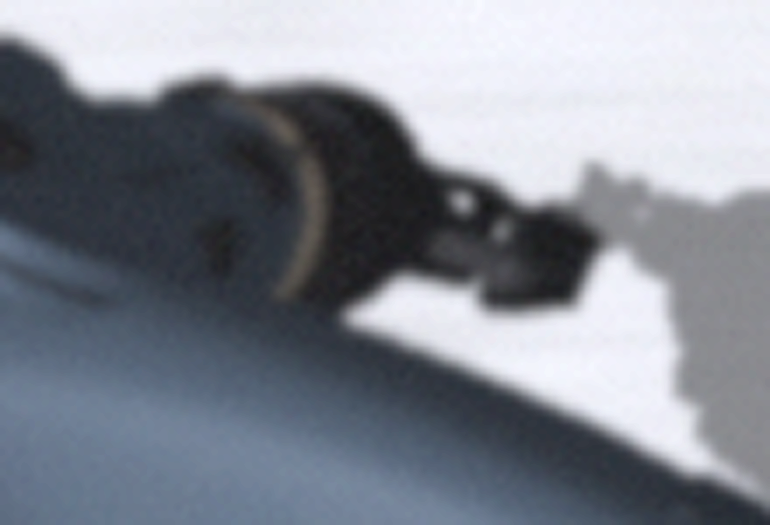

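>>> {"fn": "send_rows", "kwargs": {
  "targets": [
    [[0, 0, -10, 0, 0, 0, 50], [0, 0, -10, 0, 0, 0, 50], [0, 0, -10, 0, 0, 0, 50], [0, 0, -10, 0, 0, 0, 50], [0, 0, -10, 0, 0, 0, 50], [0, 0, -10, 0, 0, 0, 50]]
  ],
  "grip_force": 30
}}

```text
t: 3.65
position: [0.6448, -0.2087, 0.268]
eef_rot: [0.707, -0.008, 0.707, 0.008]
ft_force: [0.3, -0.6, 0.8]
grip_width: 0.0427
```

```bash
python3 st.py; python3 - <<'E'
from h import *
c=vision.camera("scene");u0,v0,u1,v1=205,170,265,245
o=cv2.resize(c["color"][v0:v1,u0:u1,::-1],None,fx=8,fy=8,interpolation=cv2.INTER_CUBIC)
o=cv2.convertScaleAbs(o,alpha=2.2,beta=20)
cv2.imwrite("pics/a5.png",o)
p=manip.sense()["position"]
for dx in(-.028,.028):print([((proj(c,p+[dx,dy,-h])[0]-[205,170]+.5)*8).round(0).tolist() for h in(0,.025) for dy in (-.011,.011)])
E
```

```text
t 3.65 p [ 0.6448 -0.2087  0.268 ] x [ 0.001 -0.    -1.   ] zang 0.022 q [-0.412  0.508  0.739  1.801 -0.     1.137] F [ 0.33 -0.62  0.76] T [-0.01   0.014  0.007] g 0.0427
[[183.0, 215.0], [265.0, 209.0], [200.0, 276.0], [280.0, 269.0]]
[[171.0, 377.0], [256.0, 370.0], [189.0, 436.0], [272.0, 430.0]]
```

View pics/a5.png

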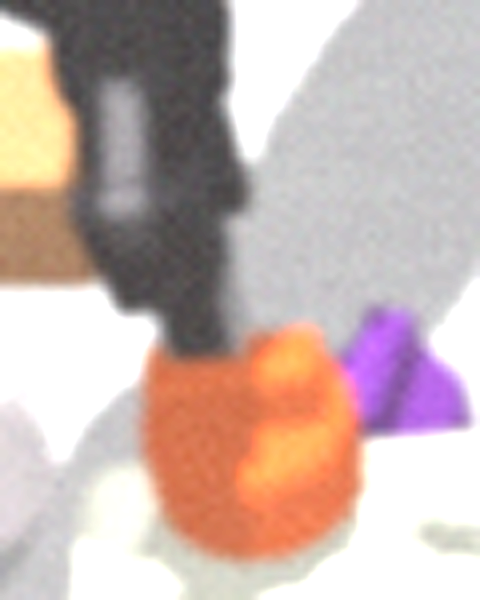

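>>> {"fn": "send_rows", "kwargs": {
  "targets": [
    [[0, 2, -5, 0, 0, 0, 50], [0, 2, -10, 0, 0, 0, 50], [0, 2, -15, 0, 0, 0, 50], [0, 2, -20, 0, 0, 0, 50], [0, 2, -22, 0, 0, 0, 50], [0, 2, -22, 0, 0, 0, 50], [0, 2, -22, 0, 0, 0, 50]]
  ]
}}

```text
t: 4.28
position: [0.6444, -0.2065, 0.2451]
eef_rot: [0.707, -0.008, 0.707, 0.008]
ft_force: [-0.2, 0.5, -0.1]
grip_width: 0.0427
```

```bash
python3 st.py; python3 - <<'E'
from h import *
c=vision.camera("scene");u0,v0,u1,v1=205,170,265,245
o=cv2.resize(c["color"][v0:v1,u0:u1,::-1],None,fx=8,fy=8,interpolation=cv2.INTER_CUBIC)
o=cv2.convertScaleAbs(o,alpha=2.2,beta=20)
cv2.imwrite("pics/a6.png",o)
E
```

```text
t 4.28 p [ 0.6444 -0.2065  0.2451] x [-0.001  0.    -1.   ] zang 0.022 q [-0.409  0.487  0.663  1.748 -0.     1.14 ] F [-0.24  0.54 -0.09] T [-0.022  0.041 -0.044] g 0.0427
```

View pics/a6.png

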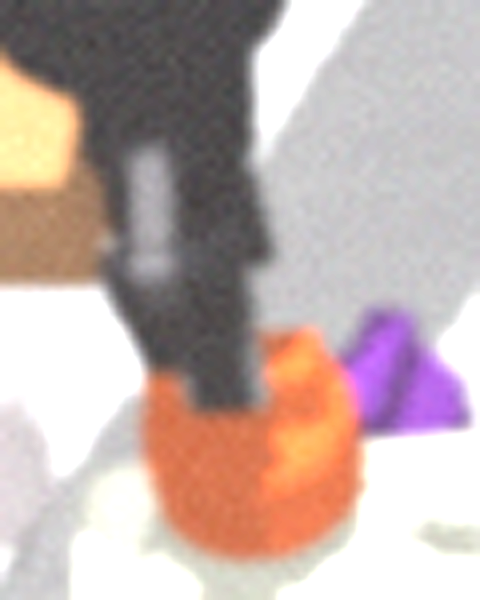

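```bash
python3 - <<'E'
from h import *
c=vision.camera("scene")
for dx in(.009,.021,.03):print(dx,[(round(z,3),((proj(c,[.6444+dx,-.2065,z])[0]-[205,170]+.5)*8).round(0).tolist()) for z in(.216,.225,.235,.239,.245)])
E
```

```text
0.009 [(0.216, [259.0, 437.0]), (0.225, [253.0, 417.0]), (0.235, [247.0, 394.0]), (0.239, [244.0, 385.0]), (0.245, [241.0, 371.0])]
0.021 [(0.216, [257.0, 472.0]), (0.225, [251.0, 451.0]), (0.235, [245.0, 429.0]), (0.239, [243.0, 420.0]), (0.245, [239.0, 406.0])]
0.03 [(0.216, [256.0, 498.0]), (0.225, [250.0, 478.0]), (0.235, [244.0, 455.0]), (0.239, [241.0, 446.0]), (0.245, [237.0, 432.0])]
```

>>> {"fn": "send_rows", "kwargs": {
  "targets": [
    [[0, 1, -3, 0, 0, 0, 50], [0, 1, -5, 0, 0, 0, 50], [0, 1, -5, 0, 0, 0, 50]]
  ]
}}

```text
t: 4.63
position: [0.6445, -0.2055, 0.24]
eef_rot: [0.707, -0.008, 0.707, 0.008]
ft_force: [-0.3, -0.3, -0.9]
grip_width: 0.0431
```

>>> {"fn": "send_rows", "kwargs": {
  "targets": [
    [[0, 0, -2, 0, 0, 0, 50], [0, 0, -4, 0, 0, 0, 50], [0, 0, -4, 0, 0, 0, 50]]
  ]
}}

```text
t: 4.88
position: [0.6444, -0.2055, 0.2359]
eef_rot: [0.707, -0.008, 0.707, 0.008]
ft_force: [-0.3, 0.0, 0.2]
grip_width: 0.0426
```

```bash
python3 st.py; python3 - <<'E'
from h import *
c=vision.camera("scene");u0,v0,u1,v1=205,170,265,245
o=cv2.resize(c["color"][v0:v1,u0:u1,::-1],None,fx=8,fy=8,interpolation=cv2.INTER_CUBIC)
o=cv2.convertScaleAbs(o,alpha=2.2,beta=20)
cv2.imwrite("pics/a7.png",o)
E
```

```text
t 4.88 p [ 0.6444 -0.2055  0.2359] x [-0.001  0.    -1.   ] zang 0.022 q [-0.408  0.479  0.634  1.727 -0.     1.141] F [-0.3   0.01  0.25] T [-0.022  0.014 -0.018] g 0.0426
```

View pics/a7.png

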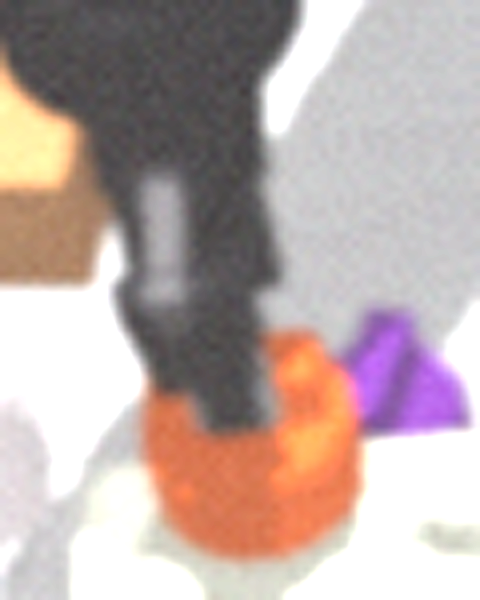

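>>> {"fn": "send_rows", "kwargs": {
  "targets": [
    [[0, 0, -2, 0, 0, 0, 50], [0, 0, -3, 0, 0, 0, 50], [0, 0, -3, 0, 0, 0, 50]]
  ]
}}

```text
t: 5.18
position: [0.6445, -0.2055, 0.2331]
eef_rot: [0.707, -0.008, 0.707, 0.008]
ft_force: [-0.6, 0.2, -0.3]
grip_width: 0.0427
```

>>> {"fn": "send_rows", "kwargs": {
  "targets": [
    [[0, 0, -1, 0, 0, 0, 50], [0, 0, -2, 0, 0, 0, 50], [0, 0, -2, 0, 0, 0, 50]]
  ]
}}

```text
t: 5.43
position: [0.6445, -0.2056, 0.2312]
eef_rot: [0.707, -0.008, 0.707, 0.008]
ft_force: [-1.0, 0.9, -0.7]
grip_width: 0.0427
```

>>> {"fn": "send_rows", "kwargs": {
  "targets": [
    [[0, 0, -1, 0, 0, 0, 50], [0, 0, -2, 0, 0, 0, 50], [0, 0, -2, 0, 0, 0, 50]]
  ]
}}

```text
t: 5.68
position: [0.6445, -0.2055, 0.2292]
eef_rot: [0.707, -0.008, 0.707, 0.008]
ft_force: [-0.3, 0.4, -0.4]
grip_width: 0.0425
```

>>> {"fn": "send_rows", "kwargs": {
  "targets": [
    [[0, 0, 0, 0, 0, 0, 10], [0, 0, 0, 0, 0, 0, 10], [0, 0, 0, 0, 0, 0, 10], [0, 0, 0, 0, 0, 0, 10]]
  ],
  "grip_force": 20
}}

```text
t: 6.02
position: [0.6444, -0.2056, 0.2297]
eef_rot: [0.707, -0.008, 0.707, 0.008]
ft_force: [-1.1, 0.2, 0.6]
grip_width: 0.0172
```

```bash
python3 st.py; python3 - <<'E'
from h import *
c=vision.camera("scene");u0,v0,u1,v1=205,170,265,245
o=cv2.resize(c["color"][v0:v1,u0:u1,::-1],None,fx=8,fy=8,interpolation=cv2.INTER_CUBIC)
o=cv2.convertScaleAbs(o,alpha=2.2,beta=20)
cv2.imwrite("pics/a8.png",o)
E
```

```text
t 6.02 p [ 0.6444 -0.2056  0.2297] x [-0. -0. -1.] zang 0.022 q [-0.408  0.475  0.615  1.712 -0.     1.141] F [-1.08  0.23  0.61] T [ 0.07   0.232 -0.031] g 0.0172
```

View pics/a8.png

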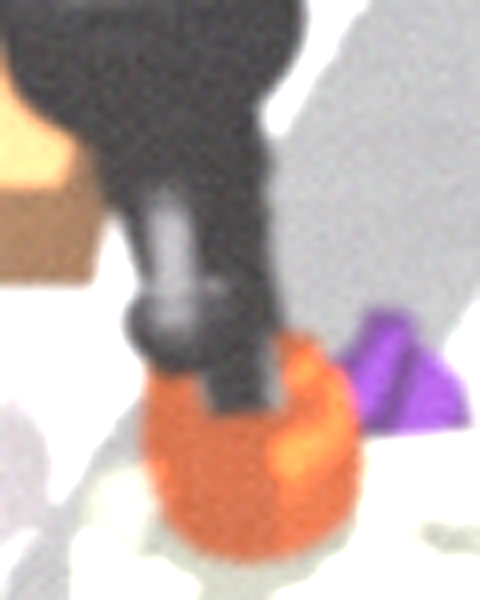

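>>> {"fn": "send_rows", "kwargs": {
  "targets": [
    [[0, 0, 0, 0, 0, 0, 40], [0, 0, 0, 0, 0, 0, 40], [0, -1, -2, 0, 0, 0, 40], [0, -1, -4, 0, 0, 0, 40], [0, -1, -6, 0, 0, 0, 40], [0, -1, -6, 0, 0, 0, 40], [0, -1, -6, 0, 0, 0, 40]]
  ]
}}

```text
t: 6.65
position: [0.6445, -0.2065, 0.223]
eef_rot: [0.707, -0.008, 0.707, 0.008]
ft_force: [0.2, 0.6, 0.0]
grip_width: 0.0344
```

>>> {"fn": "send_rows", "kwargs": {
  "targets": [
    [[0, 0, 0, 0, 0, 0, 10], [0, 0, 0, 0, 0, 0, 10], [0, 0, 0, 0, 0, 0, 10], [0, 0, 0, 0, 0, 0, 10]]
  ]
}}

```text
t: 6.98
position: [0.6444, -0.2066, 0.2236]
eef_rot: [0.707, -0.008, 0.707, 0.008]
ft_force: [-1.4, 0.4, 0.3]
grip_width: 0.0172
```

```bash
python3 st.py; python3 - <<'E'
from h import *
c=vision.camera("scene");u0,v0,u1,v1=205,170,265,245
o=cv2.resize(c["color"][v0:v1,u0:u1,::-1],None,fx=8,fy=8,interpolation=cv2.INTER_CUBIC)
o=cv2.convertScaleAbs(o,alpha=2.2,beta=20)
cv2.imwrite("pics/a9.png",o)
E
```

```text
t 6.98 p [ 0.6444 -0.2066  0.2236] x [-0. -0. -1.] zang 0.022 q [-0.409  0.472  0.6    1.699 -0.     1.14 ] F [-1.41  0.36  0.31] T [ 0.058  0.254 -0.062] g 0.0172
```

View pics/a9.png

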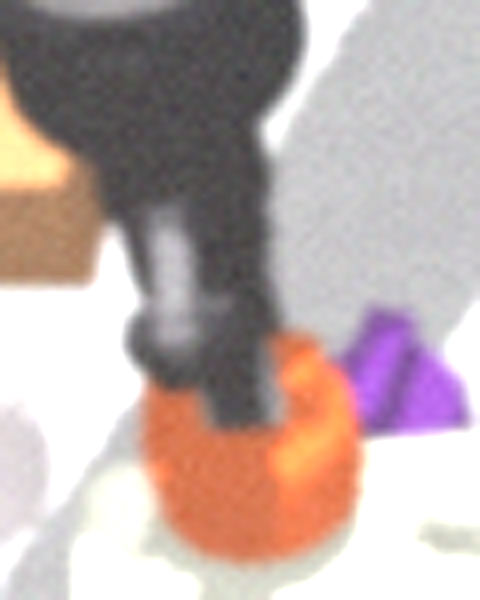

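>>> {"fn": "send_rows", "kwargs": {
  "targets": [
    [[0, 0, 0, 0, 0, 0, 10], [0, 0, 0, 0, 0, 0, 10], [0, 0, -1, 0, 0, 0, 10], [0, 0, -2, 0, 0, 0, 10], [0, 0, -2, 0, 0, 0, 10]]
  ],
  "grip_force": 80
}}

```text
t: 7.45
position: [0.6445, -0.2066, 0.2227]
eef_rot: [0.707, -0.008, 0.707, 0.008]
ft_force: [-2.8, 0.6, 5.4]
grip_width: 0.0152
```

>>> {"fn": "send_rows", "kwargs": {
  "targets": [
    [[0, 0, -1, 0, 0, 0, 10], [0, 0, -2, 0, 0, 0, 10], [0, 0, -2, 0, 0, 0, 10]]
  ]
}}

```text
t: 7.7
position: [0.6445, -0.2066, 0.2213]
eef_rot: [0.708, -0.008, 0.707, 0.007]
ft_force: [-2.8, 0.4, 6.5]
grip_width: 0.0158
```

>>> {"fn": "send_rows", "kwargs": {
  "targets": [
    [[0, 0, -1, 0, 0, 0, 10], [0, 0, -2, 0, 0, 0, 10], [0, 0, -2, 0, 0, 0, 10]]
  ]
}}

```text
t: 7.95
position: [0.6446, -0.2066, 0.2199]
eef_rot: [0.708, -0.008, 0.706, 0.007]
ft_force: [-3.5, 0.4, 7.7]
grip_width: 0.0157
```

>>> {"fn": "send_rows", "kwargs": {
  "targets": [
    [[0, 0, -1, 0, 0, 0, 10], [0, 0, -2, 0, 0, 0, 10], [0, 0, -2, 0, 0, 0, 10]]
  ]
}}

```text
t: 8.2
position: [0.6446, -0.2066, 0.2184]
eef_rot: [0.708, -0.008, 0.706, 0.007]
ft_force: [-4.1, 1.6, 8.7]
grip_width: 0.0157
```

>>> {"fn": "send_rows", "kwargs": {
  "targets": [
    [[0, 0, -1, 0, 0, 0, 10], [0, 0, -2, 0, 0, 0, 10], [0, 0, -2, 0, 0, 0, 10]]
  ]
}}

```text
t: 8.45
position: [0.6446, -0.2066, 0.2171]
eef_rot: [0.708, -0.008, 0.706, 0.007]
ft_force: [-4.0, 1.2, 9.7]
grip_width: 0.0157
```

>>> {"fn": "send_rows", "kwargs": {
  "targets": [
    [[-1, 0, -1, 0, 0, 0, 10], [-1, 0, -2, 0, 0, 0, 10], [-1, 0, -2, 0, 0, 0, 10]]
  ]
}}

```text
t: 8.7
position: [0.6445, -0.2067, 0.217]
eef_rot: [0.709, -0.009, 0.705, 0.007]
ft_force: [-4.5, 2.2, 13.9]
grip_width: 0.0157
```

>>> {"fn": "send_rows", "kwargs": {
  "targets": [
    [[0, 0, -1, 0, 0, 0, 10], [0, 0, -2, 0, 0, 0, 10], [0, 0, -2, 0, 0, 0, 10]]
  ]
}}

```text
t: 8.95
position: [0.6445, -0.2067, 0.2169]
eef_rot: [0.71, -0.009, 0.704, 0.007]
ft_force: [-4.5, 2.7, 19.2]
grip_width: 0.0151
```

>>> {"fn": "send_rows", "kwargs": {
  "targets": [
    [[0, 0, -1, 0, 0, 0, 10], [0, 0, -2, 0, 0, 0, 10], [0, 0, -2, 0, 0, 0, 10]]
  ]
}}

```text
t: 9.2
position: [0.6445, -0.2067, 0.2169]
eef_rot: [0.711, -0.009, 0.704, 0.006]
ft_force: [-7.2, 3.3, 24.0]
grip_width: 0.0161
```

```bash
python3 st.py
```

```text
t 9.2 p [ 0.6445 -0.2067  0.2169] x [ 0.01  -0.004 -1.   ] zang 0.022 q [-0.409  0.454  0.562  1.667  0.     1.139] F [-7.19  3.33 23.98] T [0.56  1.58  0.014] g 0.0161
```

>>> {"fn": "send_rows", "kwargs": {
  "targets": [
    [[-1, 0.5, 0, 0, 0.01, 0, 10], [-1, 0.5, 0, 0, 0.01, 0, 10], [-1, 0.5, 0, 0, 0.01, 0.03, 10], [-1, 0.5, 0, 0, 0.01, 0.06, 10], [-1, 0.5, 0, 0, 0.01, 0.1, 10], [-1, 0.5, 0, 0, 0.01, 0.1, 10]]
  ]
}}

```text
t: 9.7
position: [0.6453, -0.207, 0.2169]
eef_rot: [0.707, -0.046, 0.705, 0.041]
ft_force: [-2.8, 0.6, 21.2]
grip_width: 0.0157
```

```bash
python3 st.py
```

```text
t 9.7 p [ 0.6453 -0.207   0.2169] x [ 0.004 -0.006 -1.   ] zang 0.123 q [-0.407  0.463  0.574  1.676 -0.004  1.04 ] F [-2.81  0.56 21.16] T [0.297 0.655 0.021] g 0.0157
```

>>> {"fn": "send_rows", "kwargs": {
  "targets": [
    [[0, 0, 0, 0, 0, 0.05, 10], [0, 0, 0, 0, 0, 0.1, 10], [0, 0, 0, 0, 0, 0.15, 10], [0, 0, 0, 0, 0, 0.2, 10], [0, 0, 0, 0, 0, 0.2, 10]]
  ]
}}

```text
t: 10.12
position: [0.6449, -0.2066, 0.2169]
eef_rot: [0.699, -0.117, 0.697, 0.111]
ft_force: [-4.3, 2.1, 22.9]
grip_width: 0.0153
```

```bash
python3 st.py
```

```text
t 10.12 p [ 0.6449 -0.2066  0.2169] x [ 0.003 -0.007 -1.   ] zang 0.324 q [-0.406  0.462  0.573  1.675 -0.005  0.841] F [-4.32  2.09 22.88] T [ 0.508  0.88  -0.01 ] g 0.0153
```

>>> {"fn": "send_rows", "kwargs": {
  "targets": [
    [[0, 0, 0, 0, 0, 0.05, 10], [0, 0, 0, 0, 0, 0.1, 10], [0, 0, 0, 0, 0, 0.15, 10], [0, 0, 0, 0, 0, 0.2, 10], [0, 0, 0, 0, 0, 0.25, 10], [0, 0, 0, 0, 0, 0.25, 10]]
  ]
}}

```text
t: 10.62
position: [0.6441, -0.2065, 0.2169]
eef_rot: [0.678, -0.203, 0.678, 0.197]
ft_force: [-6.5, 2.2, 22.6]
grip_width: 0.0157
```

```bash
python3 st.py; python3 - <<'E'
from h import *
c=vision.camera("scene");u0,v0,u1,v1=205,170,265,245
o=cv2.resize(c["color"][v0:v1,u0:u1,::-1],None,fx=8,fy=8,interpolation=cv2.INTER_CUBIC)
o=cv2.convertScaleAbs(o,alpha=2.2,beta=20)
cv2.imwrite("pics/b1.png",o)
E
```

```text
t 10.62 p [ 0.6441 -0.2065  0.2169] x [ 0.003 -0.009 -1.   ] zang 0.574 q [-0.406  0.46   0.569  1.674 -0.008  0.592] F [-6.47  2.21 22.65] T [ 0.565  1.287 -0.061] g 0.0157
```

View pics/b1.png

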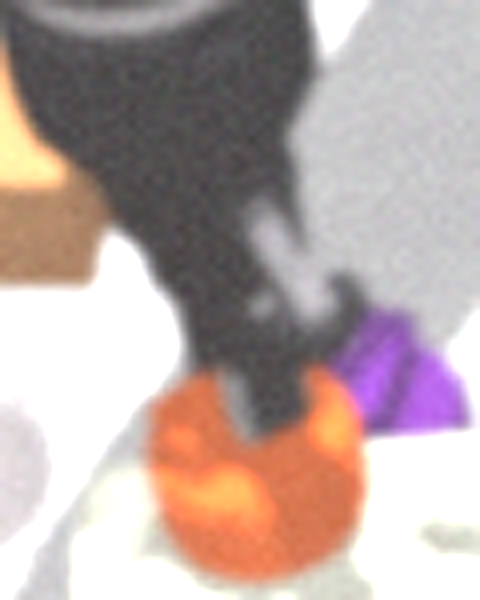

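>>> {"fn": "send_rows", "kwargs": {
  "targets": [
    [[-1, 0.4, 0, 0, 0, 0.04, 10], [-1, 0.4, 0, 0, 0, 0.08, 10], [-1, 0.4, 0, 0, 0, 0.12, 10], [-1, 0.4, 0, 0, 0, 0.16, 10], [-1, 0.4, 0, 0, 0, 0.2, 10], [-1, 0.4, 0, 0, 0, 0.24, 10], [-1, 0.4, 0, 0, 0, 0.24, 10]]
  ]
}}

```text
t: 11.25
position: [0.6433, -0.2065, 0.217]
eef_rot: [0.649, -0.284, 0.65, 0.275]
ft_force: [-4.8, 1.9, 22.3]
grip_width: 0.015
```

```bash
python3 st.py
```

```text
t 11.25 p [ 0.6433 -0.2065  0.217 ] x [ 0.004 -0.012 -1.   ] zang 0.813 q [-0.405  0.454  0.561  1.67  -0.009  0.352] F [-4.78  1.94 22.25] T [ 0.405  1.21  -0.038] g 0.015
```

>>> {"fn": "send_rows", "kwargs": {
  "targets": [
    [[-0.5, 0, 0, 0, 0, 0.02, 10], [-0.5, 0, 0, 0, 0, 0.04, 10], [-0.5, 0, 0, 0, 0, 0.06, 10], [-0.5, 0, 0, 0, 0, 0.06, 10]]
  ]
}}

```text
t: 11.58
position: [0.6431, -0.2066, 0.2169]
eef_rot: [0.641, -0.304, 0.641, 0.294]
ft_force: [-4.6, 1.7, 22.2]
grip_width: 0.0156
```

```bash
python3 st.py
```

```text
t 11.58 p [ 0.6431 -0.2066  0.2169] x [ 0.005 -0.013 -1.   ] zang 0.872 q [-0.406  0.452  0.559  1.668 -0.009  0.293] F [-4.61  1.72 22.23] T [ 0.437  1.037 -0.181] g 0.0156
```

>>> {"fn": "send_rows", "kwargs": {
  "targets": [
    [[0, 0, 0, 0, 0, 0.02, 10], [0, 0, 0, 0, 0, 0.04, 10], [0, 0, 0, 0, 0, 0.06, 10], [0, 0, 0, 0, 0, 0.06, 10]]
  ]
}}

```text
t: 11.92
position: [0.6428, -0.207, 0.217]
eef_rot: [0.631, -0.323, 0.632, 0.312]
ft_force: [-5.4, 1.2, 22.9]
grip_width: 0.0155
```

```bash
python3 st.py
```

```text
t 11.92 p [ 0.6428 -0.207   0.217 ] x [ 0.005 -0.014 -1.   ] zang 0.931 q [-0.406  0.451  0.558  1.667 -0.011  0.234] F [-5.43  1.16 22.93] T [ 0.191  1.287 -0.298] g 0.0155
```

>>> {"fn": "send_rows", "kwargs": {
  "targets": [
    [[0, 0, 0, 0, 0, -0.04, 10], [0, 0, 0, 0, 0, -0.07, 10], [0, 0, 0, 0, 0, -0.07, 10], [0, 0, 0, 0, 0, -0.07, 10]]
  ]
}}

```text
t: 12.25
position: [0.643, -0.2069, 0.217]
eef_rot: [0.642, -0.3, 0.643, 0.29]
ft_force: [-4.6, 1.4, 21.7]
grip_width: 0.0158
```

```bash
python3 st.py
```

```text
t 12.25 p [ 0.643  -0.2069  0.217 ] x [ 0.005 -0.013 -1.   ] zang 0.862 q [-0.406  0.452  0.559  1.668 -0.01   0.303] F [-4.59  1.4  21.72] T [ 0.233  1.106 -0.003] g 0.0158
```

>>> {"fn": "send_rows", "kwargs": {
  "targets": [
    [[0, 0, 0, 0, 0, 0.015, 10], [0, 0, 0, 0, 0, 0.03, 10], [0, 0, 0, 0, 0, 0.03, 10], [0, 0, 0, 0, 0, 0.03, 10]]
  ]
}}

```text
t: 12.58
position: [0.643, -0.207, 0.217]
eef_rot: [0.638, -0.31, 0.638, 0.3]
ft_force: [-5.0, 1.5, 22.5]
grip_width: 0.0157
```

```bash
python3 st.py
```

```text
t 12.58 p [ 0.643 -0.207  0.217] x [ 0.005 -0.014 -1.   ] zang 0.891 q [-0.406  0.451  0.558  1.667 -0.01   0.274] F [-4.96  1.53 22.46] T [ 0.176  1.134 -0.102] g 0.0157
```

>>> {"fn": "send_rows", "kwargs": {
  "targets": [
    [[0, 0, 3, 0, 0, 0, 10], [0, 0, 6, 0, 0, 0, 10], [0, 0, 9, 0, 0, 0, 10], [0, 0, 12, 0, 0, 0, 10], [0, 0, 14, 0, 0, 0, 10], [0, 0, 14, 0, 0, 0, 10]]
  ]
}}

```text
t: 13.08
position: [0.6423, -0.2066, 0.2231]
eef_rot: [0.636, -0.308, 0.64, 0.302]
ft_force: [1.0, -1.3, 4.6]
grip_width: 0.0156
```

```bash
python3 st.py
```

```text
t 13.08 p [ 0.6423 -0.2066  0.2231] x [-0.003 -0.01  -1.   ] zang 0.892 q [-0.406  0.465  0.588  1.693 -0.01   0.273] F [ 1.   -1.29  4.6 ] T [-0.488 -0.257 -0.005] g 0.0156
```

Spring relaxed, back at the start height. I'll keep lifting slowly while watching for a negative Fz, which would mean the cap is still held.

>>> {"fn": "send_rows", "kwargs": {
  "targets": [
    [[0, 0, 2, 0, 0, 0, 10], [0, 0, 4, 0, 0, 0, 10], [0, 0, 4, 0, 0, 0, 10]]
  ]
}}

```text
t: 13.33
position: [0.641, -0.2056, 0.2252]
eef_rot: [0.635, -0.306, 0.641, 0.304]
ft_force: [1.1, -1.8, 2.5]
grip_width: 0.0159
```

>>> {"fn": "send_rows", "kwargs": {
  "targets": [
    [[0, 0, 2, 0, 0, 0, 10], [0, 0, 4, 0, 0, 0, 10], [0, 0, 4, 0, 0, 0, 10]]
  ]
}}

```text
t: 13.58
position: [0.6408, -0.2053, 0.2282]
eef_rot: [0.634, -0.306, 0.642, 0.304]
ft_force: [0.7, -0.9, -0.7]
grip_width: 0.0158
```

```bash
python3 st.py
```

```text
t 13.58 p [ 0.6408 -0.2053  0.2282] x [-0.009 -0.006 -1.   ] zang 0.892 q [-0.405  0.471  0.607  1.713 -0.009  0.273] F [ 0.74 -0.94 -0.65] T [-0.204 -0.283 -0.033] g 0.0158
```

>>> {"fn": "send_rows", "kwargs": {
  "targets": [
    [[0, 0, 4, 0, 0, 0, 10], [0, 0, 8, 0, 0, 0, 10], [0, 0, 14, 0, 0, 0, 10], [0, 0, 22, 0, 0, 0, 10], [0, 0, 32, 0, 0, 0, 10], [0, 0, 44, 0, 0, 0, 10], [0, 0, 50, 0, 0, 0, 10], [0, 0, 50, 0, 0, 0, 10]]
  ]
}}

```text
t: 14.25
position: [0.6417, -0.2058, 0.2826]
eef_rot: [0.636, -0.307, 0.64, 0.303]
ft_force: [-0.0, -0.1, -1.2]
grip_width: 0.0155
```

```bash
python3 st.py; python3 - <<'E'
from h import *
c=vision.camera("scene");u0,v0,u1,v1=185,140,285,250
o=cv2.resize(c["color"][v0:v1,u0:u1,::-1],None,fx=5,fy=5,interpolation=cv2.INTER_CUBIC)
o=cv2.convertScaleAbs(o,alpha=2.2,beta=20)
cv2.imwrite("pics/b2.png",o)
E
```

```text
t 14.25 p [ 0.6417 -0.2058  0.2826] x [-0.003 -0.009 -1.   ] zang 0.892 q [-0.405  0.51   0.773  1.832 -0.009  0.273] F [-0.04 -0.09 -1.23] T [ 0.007  0.018 -0.007] g 0.0155
```

View pics/b2.png

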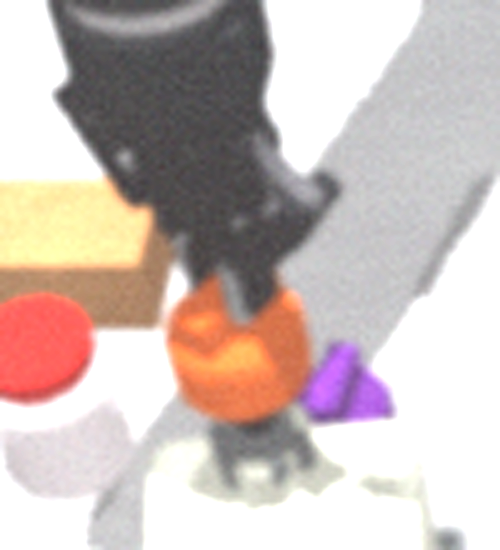

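>>> {"fn": "send_rows", "kwargs": {
  "targets": [
    [[-20, 27, 5, 0.01, 0, 0, 10], [-45, 60, 5, 0.01, 0, 0, 10], [-70, 92, 5, 0.01, 0, 0, 10], [-95, 125, 5, 0.01, 0, 0, 10], [-120, 158, 5, 0.01, 0, 0, 10], [-145, 192, 5, 0.01, 0, 0, 10], [-165, 219, 5, 0.01, 0, 0, 10], [-180, 239, 0, 0.01, 0, 0, 10]]
  ]
}}

```text
t: 14.97
position: [0.459, 0.0355, 0.2802]
eef_rot: [0.636, -0.303, 0.639, 0.308]
ft_force: [0.7, 0.1, -0.7]
grip_width: 0.0156
```

>>> {"fn": "send_rows", "kwargs": {
  "targets": [
    [[-10, 14, -20, 0, 0, 0, 10], [-18, 24, -50, 0, 0, 0, 10], [-19, 25, -80, 0, 0, 0, 10], [-19, 25, -110, 0, 0, 0, 10], [-19, 25, -140, 0, 0, 0, 10], [-19, 25, -160, 0, 0, 0, 10], [-19, 25, -175, 0, 0, 0, 10], [-19, 25, -175, 0, 0, 0, 10]]
  ]
}}

```text
t: 15.63
position: [0.4381, 0.0585, 0.0997]
eef_rot: [0.633, -0.302, 0.643, 0.308]
ft_force: [-1.0, 1.0, -0.9]
grip_width: 0.0155
```

>>> {"fn": "send_rows", "kwargs": {
  "targets": [
    [[0, 0, 0, 0, 0, 0, 10], [0, 0, 0, 0, 0, 0, 10]]
  ]
}}

```text
t: 15.8
position: [0.4425, 0.0583, 0.1054]
eef_rot: [0.637, -0.303, 0.639, 0.307]
ft_force: [0.4, 0.3, -0.2]
grip_width: 0.0158
```

```bash
python3 st.py; python3 - <<'E'
from h import *
o=[]
for n,(u0,v0,u1,v1) in(("scene",(280,120,400,240)),("top",(250,180,370,300))):
    c=vision.camera(n);o.append(cv2.resize(c["color"][v0:v1,u0:u1,::-1],(400,400),interpolation=cv2.INTER_CUBIC))
cv2.imwrite("pics/b3.png",cv2.convertScaleAbs(np.hstack(o),alpha=1.6,beta=10))
E
```

```text
t 15.8 p [0.4425 0.0583 0.1054] x [-0.006  0.003 -1.   ] zang 0.892 q [-0.021 -0.144 -0.329  1.392  0.003  0.657] F [ 0.38  0.28 -0.18] T [ 0.047 -0.069  0.014] g 0.0158
```

View pics/b3.png

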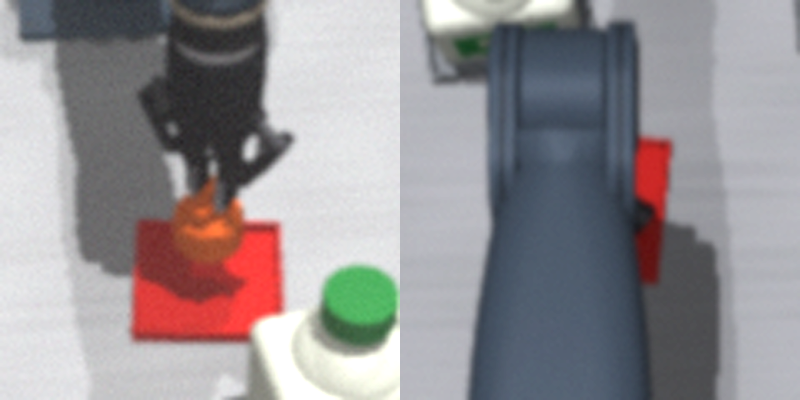

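>>> {"fn": "send_rows", "kwargs": {
  "targets": [
    [[0, 0, -12, 0, 0, 0, 10], [0, 0, -24, 0, 0, 0, 10], [0, 0, -36, 0, 0, 0, 10], [0, 0, -46, 0, 0, 0, 10], [0, 0, -52, 0, 0, 0, 10], [0, 0, -55, 0, 0, 0, 10], [0, 0, -55, 0, 0, 0, 10]]
  ]
}}

```text
t: 16.48
position: [0.441, 0.0583, 0.0481]
eef_rot: [0.635, -0.303, 0.641, 0.307]
ft_force: [0.2, 0.3, -0.7]
grip_width: 0.0156
```

>>> {"fn": "send_rows", "kwargs": {
  "targets": [
    [[0, 0, -2, 0, 0, 0, 10], [0, 0, -4, 0, 0, 0, 10], [0, 0, -4, 0, 0, 0, 10]]
  ]
}}

```text
t: 16.73
position: [0.4424, 0.0583, 0.0457]
eef_rot: [0.636, -0.303, 0.64, 0.307]
ft_force: [-0.3, -0.8, 0.1]
grip_width: 0.0158
```

>>> {"fn": "send_rows", "kwargs": {
  "targets": [
    [[0, 0, -1, 0, 0, 0, 10], [0, 0, -2, 0, 0, 0, 10], [0, 0, -2, 0, 0, 0, 10]]
  ]
}}

```text
t: 16.98
position: [0.4425, 0.0582, 0.0443]
eef_rot: [0.636, -0.303, 0.639, 0.307]
ft_force: [-1.9, -0.2, 3.1]
grip_width: 0.0157
```

>>> {"fn": "send_rows", "kwargs": {
  "targets": [
    [[0, 0, -0.5, 0, 0, 0, 10], [0, 0, -0.5, 0, 0, 0, 60], [0, 0, -0.5, 0, 0, 0, 60], [0, 0, -0.5, 0, 0, 0, 60], [0, 0, -0.5, 0, 0, 0, 60], [0, 0, -0.5, 0, 0, 0, 60]]
  ]
}}

```text
t: 17.48
position: [0.442, 0.0583, 0.0427]
eef_rot: [0.636, -0.303, 0.64, 0.307]
ft_force: [0.1, -0.1, 0.5]
grip_width: 0.0508
```

>>> {"fn": "send_rows", "kwargs": {
  "targets": [
    [[0, 0, 5, 0, 0, 0, 60], [0, 0, 15, 0, 0, 0, 60], [0, 0, 30, 0, 0, 0, 60], [0, 0, 55, 0, 0, 0, 60], [0, 0, 90, 0, 0, 0, 60], [-20, 0, 125, 0, 0, 0, 60], [-60, 0, 145, 0, 0, 0, 60], [-60, 0, 145, 0, 0, 0, 60]]
  ]
}}

```text
t: 18.15
position: [0.3811, 0.0585, 0.1952]
eef_rot: [0.639, -0.305, 0.637, 0.306]
ft_force: [-0.2, 0.9, 0.3]
grip_width: 0.0513
```

>>> {"fn": "send_rows", "kwargs": {
  "targets": [
    [[-60, 100, 30, 0, 0, 0, 60], [-60, 100, 30, 0, 0, 0, 60], [-100, 200, 30, 0, 0, 0, 60], [-100, 200, 30, 0, 0, 0, 60], [-100, 200, 30, 0, 0, 0, 60], [-100, 200, 30, 0, 0, 0, 60], [-100, 200, 30, 0, 0, 0, 60], [-100, 200, 30, 0, 0, 0, 60]]
  ]
}}

```text
t: 18.82
position: [0.2818, 0.259, 0.2183]
eef_rot: [0.636, -0.304, 0.639, 0.308]
ft_force: [-0.4, -1.0, 0.1]
grip_width: 0.0514
```

```bash
python3 st.py; python3 - <<'E'
from h import *
o=[]
for n,(u0,v0,u1,v1) in(("scene",(300,160,390,250)),("top",(270,200,350,280))):
    c=vision.camera(n);cv2.imwrite(f"pics/end_{n}.png",c["color"][:,:,::-1]);o.append(cv2.resize(c["color"][v0:v1,u0:u1,::-1],(400,400),interpolation=cv2.INTER_CUBIC))
cv2.imwrite("pics/b4.png",cv2.convertScaleAbs(np.hstack(o),alpha=1.6,beta=10))
E
```

```text
t 18.82 p [0.2818 0.259  0.2183] x [-0.006  0.002 -1.   ] zang 0.895 q [ 0.563 -0.322 -0.25   1.646  0.005  1.239] F [-0.36 -1.    0.05] T [-0.003  0.024 -0.039] g 0.0514
```

View pics/b4.png

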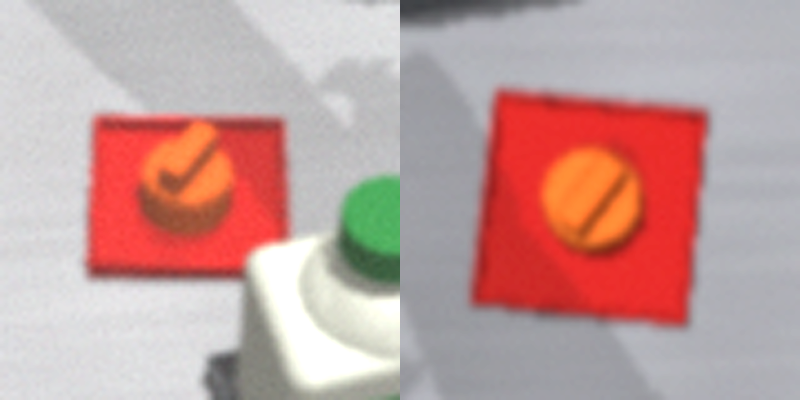

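View pics/end_scene.png

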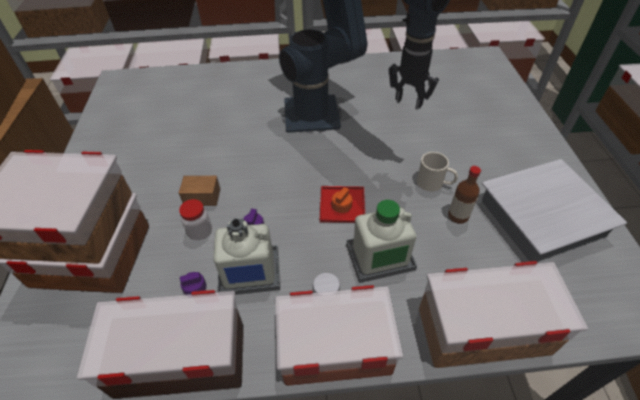

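The cap stands upright and free, mouth down near the middle of the dish (scene (342,200), top (308,240)). The other things look unmoved, and the arm is clear.

```bash
python3 -c "
from cell import manip
print(manip.hand_in())"
```

```text
the job is handed in; nothing more can be done
None
```

I opened the blue-labelled jug and stood its orange cap upright, mouth down, near the middle of the red dish. I then let go and handed the job in at about 19 s of the 67 s allowed; no verdict was reported.

- **Press:** The press bottomed hard about 6 mm down. I held it there at 21–24 N vertical, with up to about 8 N sideways. The highest total I read was about 25 N, against the 40 N limit.
- **Turn:** I felt the stop about 50° anticlockwise. My first touch of the stop overshot, to about 0.30 N m by the wrist reading, which is above your 0.25 guideline. I backed off at once and held it at about 0.10 N m. The cap then sprang up and lifted off freely.
- **Last checks:** The final pictures show the cap upright and released in the dish. The bystanders look unmoved, and the arm is clear with no contact force. I judged the bystanders by eye and did not re-measure them.
- **Disagreement:** In the pictures the fingertips stood roughly 20 mm further back than the stated 25 mm ahead of the TCP. I set the grasp height from the pictures and by feeling for contact.

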